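Steer the laser spot onto the blue disc

TASK

Adjust the mirror of the laser alignment unit on the bench: turn the orange and then the black adjusting screw (or the other way round) until the red light spot on the white target card sits well inside the blue disc, then let go of the screws.

Things in the scene. Friction and masses are not known exactly. Their poses are not given: they have to be found in the camera images.
- screw_a_grip (a point): Orange screw: upright round fluted knob, 32 mm wide, 34 mm tall, on the grey bridge (top 135 mm up) of the fixed laser unit. Point on its axis, 165 mm up, 16 mm below the knob's top. Stays where left (0.04 N m); starts near middle, stops 1.75 rad either side. Swings the spot round the black screw's axis, 0.17 rad per rad: anticlockwise from above moves it along the blue disc's +y, clockwise back.
- screw_b_grip (a point): Black screw: same knob in black, same heights, range and stiffness, 102 mm from the orange one. Anticlockwise from above draws the spot straight towards this screw's axis, 25 mm per rad (about the blue disc's +x); clockwise sends it away. Its knob turns along a little as the orange one turns, harmlessly. Either knob can be gripped from above at any yaw.
- spot: Red light spot, 10 mm across, origin at its centre, on the white card (126 x 110 mm, lying 14 mm above the bench on the unit's base plate, on the robot's side of the bridge). Only light: cannot be touched, moves only as the screws turn. Starts near the card's middle, 165 mm (level) from the black screw's axis; 0.5 to 1.3 rad on each screw, either way, brings it to the disc.
- blue_disc: Blue disc, 26 mm across, 1.5 mm thick, fixed on the card; origin at the centre of its underside. Its x axis runs along the unit from the card towards bridge and battery pack, y across the unit (to the left seen along x), z up. Yellow, green and black discs of the same size mark the other corners of a square of about 48 mm; which disc is at which corner varies.

How it is judged:
By the outcome, as a careful person would: the job done as asked, in the order asked, and still so for the second after the job is handed in, with the robot touching nothing.
It also fails if it takes over 40 s, if anything falls off the work surface, if the arm or the gripper's body presses on something with over 40 N, if the wrist force passes 120 N, or if a joint passes its speed limit or range.

ROBOT

A 7-joint arm with a two-finger parallel gripper is mounted at the origin on a cart in front of the work surface, level with it; the furniture and walls round the work are solid. World frame = base frame: x ahead of the robot, y to its left, z up, the work surface at z = 0. Lengths are in m, angles in rad, forces in N, time in s.
With the tool pointing down it reaches from about 0.4 to 0.85 m from the base axis. Payload 4.5 kg.
Tool frame: the origin (TCP) lies at the very end of the fingers, on their centre line; the grasp point (between the pads) lies 19 mm behind it (tcp_to_grasp is the z of the grasp point in the tool frame, in m); z points along the fingers, y is the line along which they close (so a half turn about z gives the same grasp; the last joint's range is limited). The gripper opens to 88 mm and grips with 3 to 60 N. Pads are 18 mm wide; open, the fingers measure 123 mm over their backs; the gripper's body (75 mm by 187 mm) begins 45 mm behind the grasp point.
Start: joints at [-1.245, 0.689, -0.195, 1.565, 0.157, 0.902, -0.215], TCP at [0.18, 0.599, 0.239] pointing down, gripper open.
Joint ranges: [-3.01, 3.01], [-0.46, 2.08], [-1.47, 1.51], [0.13, 2.56], [-1, 4.14], [0.04, 2.09], [-2.66, 2.66]. Speed limits (rad/s): [2.57, 2.57, 3.14, 3.14, 3.14, 3.14, 3.14].

INTERFACE

Orientations are given as a unit quaternion [x, y, z, w].
In Python, from plant import * gives the robot as it stands. The module is installed in compiled form; this text tells all that it offers.
- The arm moves only by the shell command python3 -m jog 'ROWS' [OPENING] [FORCE]. ROWS is JSON, a list that holds one entry, the list of rows, each a list of 6 numbers: the shift along the tool's x, y, z in m, then the turn, a rotation vector about the tool's x, y, z in rad. In form: [[[dx, dy, dz, ax, ay, az], ...]]. A call has 1 to 12 rows; each row shifts and turns the commanded pose from where the row before left it, along the tool's axes as they then stand; what a row does not reach is not made up. A row lasts 1/8 s, in which the tool goes at most 62.5 mm and 10.7 degrees, less where a joint would pass 70% of its speed; a pose out of reach is approached as far as the arm can. A call with a gripper value outside its range is refused whole. OPENING is the finger opening in m, from 0 to 0.0881, set as the call begins (- or left out, the last holds). The fingers move at their own pace and stop on an object; FORCE is the grip in N (left out, the last holds). Time passes only in rows, so rows that do not move let the fingers close. It gives the time, the measured TCP pose, the force, the opening and the grip force at its end, in the units of the state.
- get_state(): the state, without advancing time (a new reading comes with each control period).
- snapshot(name): name is "side" or "top"; returns a dict with "frame" (420x560x3 uint8, red, green, blue), "mtx" (3x3 intrinsics, pixels), "D" ([k1, k2, p1, p2, k3] as OpenCV has them; the pictures are not rectified), "xyz" and "orientation" of the camera in the world. Camera axes: x right, y down, z forward; pixel columns grow to the right and rows downward; lengths in m; the calibration is good to about 2 mm. A picture is of the moment at which its call begins. There is no depth.
- finish_job(): hands the job in; it is judged then, once.
The state is a dict: "clock": time; "q": joint angles; "qd": joint speeds; "joint_torque": joint torques, N m; "tool_pos": TCP position; "eef_rot": TCP orientation; "contact_force": force on the tool from outside, world axes, zero at the start; "moment": the same for the moment, N m; "opening": opening from 0.0 (shut) to 1.0 (fully open); "finger_force": force on a finger pad.
Only numpy, scipy, OpenCV 4.12 (cv2) and the standard library are available. Lean on these libraries where they do the work, as an engineer would, in place of code of your own. Each camera call takes 0.05 s, during which the arm holds its last target. There are 200 camera calls.

## Working session

There is one attempt and no reset: what is moved stays moved. The work goes in short steps, Python scripts to look and compute and a shell command to move; the robot and the scene stay as the last step left them, time stands still between calls to the robot, and variables do not carry over. Pictures are saved under pics/ and viewed, at most 10 in all, crops included, and the job is handed in when it is done.

```bash
mkdir -p pics; cat > h.py <<'E'
from plant import *
import numpy as np, cv2
from scipy.spatial.transform import Rotation as R
def snap(n,f=None):
    s=snapshot(n)
    if f: cv2.imwrite('pics/'+f,s['frame'][:,:,::-1])
    return s
def rot(s):
    o=np.array(s['orientation'],float)
    return R.from_quat(o).as_matrix() if o.size==4 else o.reshape(3,3)
def ray(s,u,v,z):
    p=cv2.undistortPoints(np.array([[[u,v]]],float),np.array(s['mtx']),np.array(s['D'])).ravel()
    d=rot(s)@np.array([p[0],p[1],1.]); o=np.array(s['xyz'])
    return o+d*(z-o[2])/d[2]
def proj(s,P):
    M=rot(s); t=-M.T@np.array(s['xyz'])
    return cv2.projectPoints(np.array([P],float),cv2.Rodrigues(M.T)[0],t,np.array(s['mtx']),np.array(s['D']))[0].ravel()
E
python3 - <<'E'
from h import *
a=snap('top','top0.png');b=snap('side','side0.png')
for s in(a,b): print(s['xyz'],s['orientation'],s['mtx'])
print(get_state())
E
```

```text
[ 0.25139622 -0.29571514  0.9562297 ] [ 0.72526306 -0.68115668  0.06803562 -0.07341815] [[507.57952716   0.         283.5635004 ]
 [  0.         507.57952716 210.4342551 ]
 [  0.           0.           1.        ]]
[ 0.04167788 -0.9973363   0.42459249] [ 0.78722091 -0.20691336  0.13940904 -0.56394611] [[454.07942231   0.         284.14098374]
 [  0.         454.07942231 213.83919086]
 [  0.           0.           1.        ]]
{'clock': 0.1, 'q': array([-1.24518292,  0.68988534, -0.19452575,  1.56621194,  0.15729514,
        0.9025081 , -0.21511846]), 'qd': array([ 0.00011958, -0.00253642, -0.00087406, -0.00428198,  0.00030226,
       -0.00264808,  0.0006518 ]), 'joint_torque': array([-2.57662279e-03, -5.28497136e+01, -1.27144933e+00, -1.53837669e+01,
       -5.25849278e-02,  1.97776157e-03,  6.35544234e-05]), 'tool_pos': array([0.1796836 , 0.59803347, 0.23800708]), 'eef_rot': array([ 1.45361927e-01,  9.89378215e-01, -8.08800493e-04, -6.18526925e-05]), 'contact_force': array([ 0.40533955,  0.29264105, -0.07112793]), 'moment': array([-0.0257142 ,  0.00190321, -0.00529402]), 'finger_force': 0.0, 'opening': 0.9979890682770713}
```

View pics/top0.png

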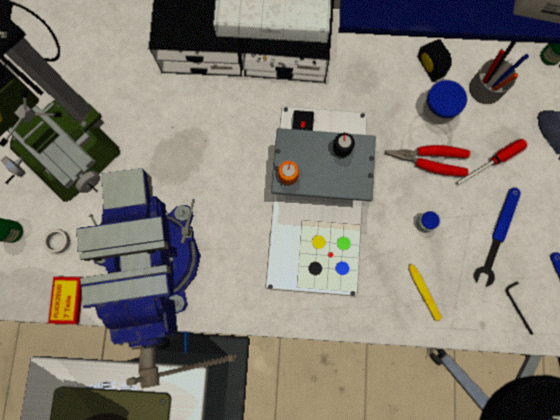

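View pics/side0.png

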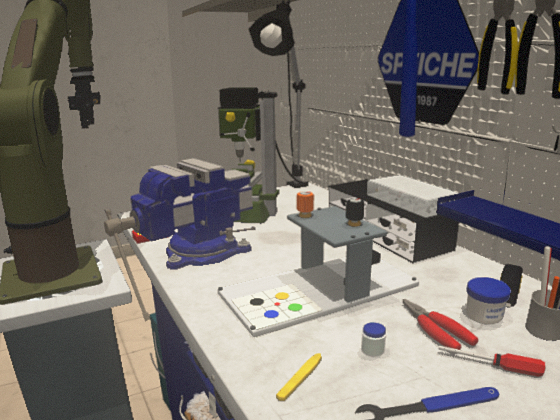

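The top view shows the orange knob at about (288,172), the black knob at (344,145), the spot at (331,255) and the blue disc at (343,268). The side view agrees. Next I'll measure these by mask.

```bash
cat > m.py <<'E'
from h import *
def cen(m,box):
    u0,v0,u1,v1=box; k=np.zeros_like(m); k[v0:v1,u0:u1]=m[v0:v1,u0:u1]
    n,l,st,c=cv2.connectedComponentsWithStats(k.astype(np.uint8))
    i=1+np.argmax(st[1:,4]); return c[i],st[i]
def blobs(s,box):
    f=s['frame'].astype(int); r,g,b=f[...,0],f[...,1],f[...,2]
    out={}
    for n,m in dict(blue=(b>r+60)&(b>g+40),red=(r>g+80)&(r>b+80)&(g<120),yellow=(r>150)&(g>120)&(b<90),green=(g>r+50)&(g>b+50),black=(f.max(2)<60)).items():
        try: out[n]=cen(m,box)
        except ValueError: out[n]=None
    return out
def card(s,box=(295,218,362,295)):
    o=blobs(s,box); P={}
    for n in o:
        if o[n] is not None: P[n]=ray(s,*o[n][0],0.0145 if n=='red' else 0.0155)
    return o,P
E
python3 - <<'E'
from m import *
s=snap('top'); o,P=card(s)
for n in o: print(n,o[n],P.get(n))
f=s['frame'].astype(int); r,g,b=f[...,0],f[...,1],f[...,2]
for n,m,box in(('or',(r>g+60)&(g>b+20),(270,150,310,190)),('bk',f.max(2)<50,(325,125,365,165))):
    c,st=cen(m,box); print(n,c,st,ray(s,*c,.175),ray(s,*c,.165))
b=snap('side'); f=b['frame'].astype(int); r,g,bl=f[...,0],f[...,1],f[...,2]
for n,m,box in(('or',(r>g+60)&(g>bl+20),(290,185,320,222)),('bk',f.max(2)<50,(340,192,370,230))):
    print('side',n,cen(m,box))
A=ray(s,*[288,172.5],.175); 
c=cv2.resize(s['frame'][110:300,260:385],None,fx=4,fy=3,interpolation=cv2.INTER_CUBIC); c=cv2.resize(s['frame'][110:300,260:385],(394,600),interpolation=cv2.INTER_CUBIC)
cv2.imwrite('pics/crop.png',c[:,:,::-1])
E
```

```text
blue (array([342.11111111, 267.9375    ]), array([336, 262,  14,  13, 144], dtype=int32)) [ 0.34073077 -0.39720311  0.0155    ]
red (array([330.25, 254.25]), array([328, 252,   5,   5,  20], dtype=int32)) [ 0.36479408 -0.37431695  0.0145    ]
yellow (array([318.13970588, 241.76470588]), array([312, 236,  13,  13, 136], dtype=int32)) [ 0.38660337 -0.350644    0.0155    ]
green (array([343.33802817, 242.93661972]), array([337, 237,  14,  13, 142], dtype=int32)) [ 0.38735879 -0.39765532  0.0155    ]
black (array([314.85470085, 268.03418803]), array([309, 262,  13,  13, 117], dtype=int32)) [ 0.33737272 -0.34698222  0.0155    ]
or [288.30731707 171.17073171] [278 161  21  21 205] [ 0.47407498 -0.2882461   0.175     ] [ 0.47692534 -0.28815049  0.165     ]
bk [341.61971831 147.50704225] [332 133  23  26 284] [ 0.51881249 -0.37148846  0.175     ] [ 0.52223551 -0.37245838  0.165     ]
side or (array([304.80434783, 201.14673913]), array([297, 192,  16,  20, 184], dtype=int32))
side bk (array([355.28292683, 208.31707317]), array([346, 192,  21,  28, 205], dtype=int32))
```

View pics/crop.png

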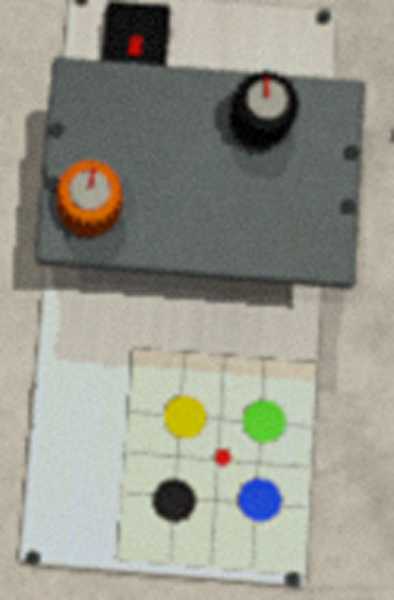

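The crop shows the knob caps (grey, with a red mark) at full-image (288.6,170.0) for orange and (344.7,141.7) for black. Next I'll compute the screw axes, the required turns, and clearances past the vise and drill press.

```bash
python3 - <<'E'
from m import *
s=snap('top'); b=snap('side'); o,P=card(s)
f=s['frame'].astype(int)
for n,c in(('A',(288.6,170.)),('B',(344.7,141.7))):
    u,v=map(round,c); k=f[v-9:v+10,u-9:u+10]; m=(k.min(2)>110)&(np.ptp(k,axis=2)<40)
    y,x=np.nonzero(m); c2=(x.mean()+u-9,y.mean()+v-9); P[n]=ray(s,*c2,.181); print(n,c2,m.sum(),P[n],'side',proj(b,P[n]-[0,0,.016]))
A,B=P['A'],P['B'];print('AB',np.linalg.norm((A-B)[:2]))
p=(P['red']-B)[:2];t=(P['blue']-B)[:2]
rp,rt=np.hypot(*p),np.hypot(*t); ang=np.arctan2(p[0]*t[1]-p[1]*t[0],p@t)
print('r',rp,rt,'black CW',(rt-rp)/.025,'swing',ang,'orange ccw',-ang/.17)
for u,v in((90,185),(118,155),(60,140),(40,80),(20,130),(185,215),(120,175),(80,300)):
    print(u,v,*[np.round(ray(s,u,v,z)[:2],3) for z in(0.05,.2,.4)])
for P in((.40,.2,.3),(.42,.05,.3),(.45,-.15,.25)): print(P,proj(b,P),proj(s,P))
# side rays across planes for vise top & drill quill
def rayx(s,u,v,ax,val):
    q=cv2.undistortPoints(np.array([[[u,v]]],float),s['mtx'],s['D']).ravel();d=rot(s)@[q[0],q[1],1];o=np.array(s['xyz']);return o+d*(val-o[ax])/d[ax]
for u,v in((200,160),(240,90),(268,95),(150,172)): print(u,v,*[np.round(rayx(b,u,v,1,y),3) for y in(0,.1,.2)])
E
```

```text
A (np.float64(287.95604395604397), np.float64(170.06593406593407)) 91 [ 0.47414027 -0.28763761  0.181     ] side [304.72769698 200.82554246]
B (np.float64(345.1), np.float64(140.75)) 100 [ 0.52841401 -0.37600329  0.181     ] side [355.60398726 208.61176579]
AB 0.10370212848278779
r 0.16362861307564755 0.18870142466916937 black CW 1.0029124637408726 swing 0.12277079615679933 orange ccw -0.7221811538635254
90 185 [0.46  0.074] [0.426 0.013] [ 0.38  -0.069]
118 155 [0.521 0.031] [ 0.476 -0.023] [ 0.417 -0.095]
60 140 [0.543 0.142] [0.495 0.069] [ 0.43  -0.027]
40 80 [0.66  0.197] [0.592 0.115] [0.502 0.007]
20 130 [0.557 0.218] [0.507 0.133] [0.439 0.02 ]
185 215 [ 0.416 -0.105] [ 0.388 -0.136] [ 0.352 -0.178]
120 175 [0.483 0.022] [ 0.445 -0.03 ] [ 0.393 -0.101]
80 300 [0.253 0.063] [0.253 0.004] [ 0.252 -0.076]
(0.4, 0.2, 0.3) [185.89106837 110.76284211] [-83.14803875 176.37225136]
(0.42, 0.05, 0.3) [212.3164966 115.2238839] [ 33.5029931  168.92189075]
(0.45, -0.15, 0.25) [260.51164846 147.0413439 ] [192.12275241 167.14090027]
200 160 [0.365 0.    0.205] [0.398 0.1   0.183] [0.43  0.2   0.162]
240 90 [0.473 0.    0.359] [0.517 0.1   0.353] [0.56  0.2   0.346]
268 95 [0.546 0.    0.344] [0.597 0.1   0.336] [0.647 0.2   0.328]
150 172 [0.247 0.    0.193] [0.268 0.1   0.17 ] [0.288 0.2   0.147]
```

Projections agree in both views (AB = 104 mm, r = 164 mm). Plan: orange clockwise about 0.72 rad, black clockwise about 1.0 rad. I'll travel high, past the drill press and over the vise.

```bash
python3 -m jog '[[[0,0,-0.045,0,0,0],[0,0,-0.045,0,0,0],[-0.0365,-0.0405,0,0,0,0],[-0.0365,-0.0405,0,0,0,0],[-0.0365,-0.0405,0,0,0,0],[-0.04,-0.04,0,0,0,0],[-0.04,-0.04,0,0,0,0],[-0.04,-0.04,0,0,0,0],[-0.03,-0.043,0,0,0,0],[-0.03,-0.043,0,0,0,0],[-0.03,-0.043,0,0,0,0]]]' 0.06 20; python3 -c "
from plant import *
s=get_state();print(s['q'],s['tool_pos'],s['eef_rot'],s['clock'])"
```

```text
clock: 1.68
tool_pos: [0.3796, 0.1503, 0.3289]
eef_rot: [0.145, 0.989, 0.0, 0.0]
contact_force: [-0.1, 0.6, -0.3]
opening: 0.682
finger_force: 0.0
[-0.3615618   0.27740946 -0.1694082   2.0383145   0.06265867  0.8298248
  0.71229764] [0.37961381 0.15026885 0.32892231] [1.45284387e-01 9.89389857e-01 2.36790292e-04 3.20197129e-04] 1.675
```

```bash
python3 -m jog '[[[-0.024,-0.045,0,0,0,0],[-0.024,-0.045,0,0,0,0],[-0.024,-0.045,0,0,0,0],[-0.027,-0.044,0,0,0,0],[-0.027,-0.044,0,0,0,0],[-0.027,-0.044,0,0,0,0],[-0.021,-0.0417,0,0,0,0],[-0.021,-0.0417,0,0,0,0],[-0.021,-0.0417,0.04,0,0,0],[0,0,0.05,0,0,0],[0,0,0,0,0,0]]]'; python3 - <<'E'
from h import *
s=get_state();T=R.from_quat(s['eef_rot']).as_matrix();print(s['q'],s['tool_pos'],T.T@(np.array([.4741,-.2876,.146])-s['tool_pos']))
snap('top','t1.png');snap('side','s1.png')
E
```

```text
clock: 3.05
tool_pos: [0.4708, -0.2847, 0.2358]
eef_rot: [0.146, 0.989, 0.002, -0.004]
contact_force: [0.3, 0.3, 0.4]
opening: 0.681
finger_force: 0.0
[ 0.48211778  0.59415555 -0.03572887  1.79416363  0.02814146  0.76217392
  1.71060076] [ 0.4708246  -0.28466664  0.23576598] [-0.00471802 -0.00203629  0.08972657]
```

View pics/t1.png

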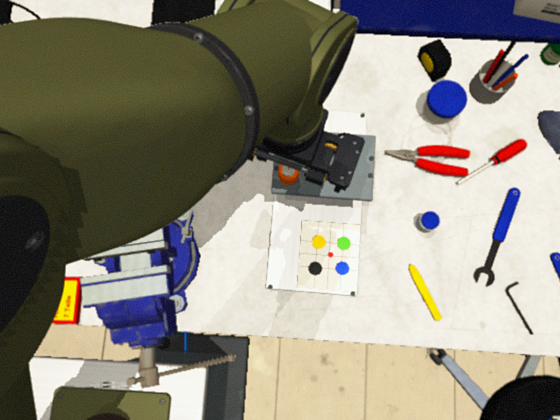

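View pics/s1.png

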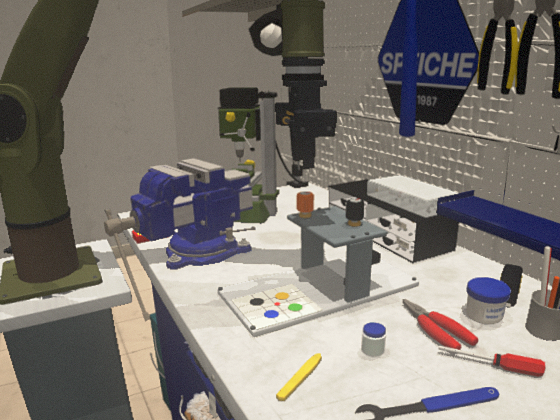

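The card, with the spot at about (330,255), stays visible in the top view while the gripper is over the orange knob. Next I descend and grip.

```bash
python3 -m jog '[[[-0.0047,-0.002,0.03,0,0,0],[0,0,0.03,0,0,0],[0,0,0.03,0,0,0],[0,0,0,0,0,0]]]'; python3 - <<'E'
from m import *
s=get_state();T=R.from_quat(s['eef_rot']).as_matrix();print(s['tool_pos'],T.T@(np.array([.4741,-.2876,.146])-s['tool_pos']),T[:,2])
E
python3 -m jog '[[[0,0,0,0,0,0],[0,0,0,0,0,0],[0,0,0,0,0,0],[0,0,0,0,0,0]]]' 0.02 25
```

```text
clock: 3.65
tool_pos: [0.4777, -0.2884, 0.1493]
eef_rot: [0.145, 0.989, 0.0, -0.0]
contact_force: [-0.1, 0.2, -0.1]
opening: 0.681
finger_force: 0.0
[ 0.47769955 -0.28835285  0.14934359] [ 0.00366376 -0.00031076  0.00334416] [-6.35888922e-05  4.57031735e-04 -9.99999894e-01]
clock: 4.15
tool_pos: [0.4786, -0.2876, 0.1499]
eef_rot: [0.145, 0.989, 0.001, 0.001]
contact_force: [0.4, 3.9, 6.1]
opening: 0.349
finger_force: 25.0
```

```bash
python3 -m jog '[[[0,0,0,0,0,0],[0,0,0,0,0,0],[0.0037,0,0.003,0,0,0],[0,0,0,0,0,0]]]' 0.06; python3 -m jog '[[[0,0,0,0,0,0],[0,0,0,0,0,0],[0,0,0,0,0,0],[0,0,0,0,0,0]]]' 0.02 25; python3 - <<'E'
from m import *
s=get_state();T=R.from_quat(s['eef_rot']).as_matrix();print(s['tool_pos'],T.T@(np.array([.4741,-.2876,.146])-s['tool_pos']),T[:,2])
print({k:v.round(4) for k,v in card(snap('top'))[1].items()})
E
```

```text
clock: 4.65
tool_pos: [0.4728, -0.288, 0.1453]
eef_rot: [0.146, 0.989, 0.0, -0.001]
contact_force: [-0.2, -0.3, -0.2]
opening: 0.68
finger_force: 0.0
clock: 5.15
tool_pos: [0.4743, -0.2864, 0.1457]
eef_rot: [0.145, 0.989, 0.001, 0.0]
contact_force: [0.6, 4.3, 0.7]
opening: 0.351
finger_force: 25.0
[ 0.47426285 -0.28638905  0.14565066] [-0.00019071 -0.00120614 -0.00035187] [ 4.11239519e-04  2.03403419e-03 -9.99997847e-01]
{'blue': array([ 0.3409, -0.3969,  0.0155]), 'red': array([ 0.3644, -0.3741,  0.0145]), 'yellow': array([ 0.387 , -0.3506,  0.0155]), 'green': array([ 0.3874, -0.3976,  0.0155]), 'black': array([ 0.3374, -0.3469,  0.0155])}
```

```bash
cat > e.py <<'E'
from m import *
st=get_state();T=R.from_quat(st['eef_rot']).as_matrix()
P=card(snap('top'))[1]
B=np.array([.5284,-.3760]);p=P['red'][:2]-B;t=np.array([.3408,-.3970])-B
print('yaw cw',-np.arctan2(T[1,1],T[0,1]),'red',P['red'],'blue',P.get('blue'))
print('orange cw needed',np.arctan2(p[0]*t[1]-p[1]*t[0],p@t)/.17,'black cw needed',(np.hypot(*t)-np.hypot(*p))/.025,st['moment'])
E
python3 e.py; python3 -m jog '[[[0,0,0,0,0,0.15],[0,0,0,0,0,0.15],[0,0,0,0,0,0.15],[0,0,0,0,0,0.15],[0,0,0,0,0,0]]]'; python3 e.py
```

```text
yaw cw -1.280451095025327 red [ 0.36456125 -0.37432723  0.0145    ] blue [ 0.34090674 -0.39691354  0.0155    ]
orange cw needed 0.7157984757597401 black cw needed 0.9969769587055377 [ 1.03525741 -0.27874028 -0.02322817]
clock: 5.88
tool_pos: [0.475, -0.2854, 0.1457]
eef_rot: [0.431, 0.903, 0.001, -0.0]
contact_force: [2.7, 6.6, 1.1]
opening: 0.355
finger_force: 25.0
yaw cw -0.6803546364994494 red [ 0.36538769 -0.39109391  0.0145    ] blue [ 0.34103698 -0.39707445  0.0155    ]
orange cw needed 0.1126223212667364 black cw needed 1.0024838758704024 [ 1.37494892 -0.57387387 -0.01803132]
```

```bash
python3 -m jog '[[[0,0,0,0,0,0.11],[0,0,0,0,0,0],[0,0,0,0,0,0]]]'; python3 e.py;  python3 -m jog '[[[0,0,0,0,0,0],[0,0,0,0,0,0],[0,0,0,0,0,0],[0,0,0,0,0,0]]]' 0.06; python3 -m jog '[[[0,0,-0.03,0,0,0],[0,0,-0.03,0,0,0],[0,0,-0.02,0,0,0],[0,0,0,0,0,0],[0,0,0,0,0,0]]]'; python3 e.py; python3 - <<'E'
from h import *
s=get_state();T=R.from_quat(s['eef_rot']).as_matrix();print(s['q'],s['tool_pos'],T.T@(np.array([.5284,-.376,.146])-s['tool_pos']))
E
```

```text
clock: 6.3
tool_pos: [0.4752, -0.2853, 0.1457]
eef_rot: [0.479, 0.878, 0.002, -0.0]
contact_force: [3.4, 7.3, 0.8]
opening: 0.355
finger_force: 25.0
yaw cw -0.5717842982379998 red [ 0.36555525 -0.39374264  0.0145    ] blue [ 0.34087548 -0.39711874  0.0155    ]
orange cw needed 0.01735300020856108 black cw needed 0.9985299871610664 [ 1.40641924 -0.60667182 -0.00974259]
clock: 6.85
tool_pos: [0.4734, -0.2885, 0.1457]
eef_rot: [0.481, 0.877, -0.0, 0.0]
contact_force: [0.1, 0.1, -0.8]
opening: 0.679
finger_force: 0.0
clock: 7.48
tool_pos: [0.4732, -0.2877, 0.2249]
eef_rot: [0.48, 0.877, 0.0, -0.001]
contact_force: [-0.0, -0.4, 1.2]
opening: 0.682
finger_force: 0.0
yaw cw -0.5690747584303745 red [ 0.36555525 -0.39374264  0.0145    ] blue [ 0.3409047  -0.39718083  0.0155    ]
orange cw needed 0.01735300020856108 black cw needed 0.9985299871610664 [-0.06301569  0.03582258 -0.03657901]
[ 0.33918475  0.62163096  0.20590356  1.81028979 -0.17966318  0.72990635
  1.21123874] [ 0.47304654 -0.28758082  0.2246144 ] [-0.10445964 -0.00094439  0.07841856]
```

```bash
python3 -m jog '[[[-0.035,0,0,0,0,0],[-0.035,0,0,0,0,0],[-0.0345,-0.001,0,0,0,0],[0,0,0,0,0,0],[0,0,0.025,0,0,0],[0,0,0.025,0,0,0],[0,0,0.014,0,0,0],[0,0,0,0,0,0],[0,0,0,0,0,0]]]'; python3 - <<'E'
from h import *
s=get_state();T=R.from_quat(s['eef_rot']).as_matrix();print(s['q'],s['tool_pos'],T.T@(np.array([.5284,-.376,.146])-s['tool_pos']))
E
```

```text
clock: 8.65
tool_pos: [0.5295, -0.3768, 0.1624]
eef_rot: [0.48, 0.877, -0.0, 0.001]
contact_force: [-0.2, -0.5, -0.2]
opening: 0.681
finger_force: 0.0
[ 0.45043769  0.81876408  0.18384627  1.56780225 -0.19267175  0.77159448
  1.2846483 ] [ 0.52951386 -0.3767758   0.16244704] [ 0.00127221 -0.00052876  0.01644535]
```

```bash
python3 -m jog '[[[0.001,0,0.016,0,0,0],[0,0,0,0,0,0],[0,0,0,0,0,0]]]'; python3 -m jog '[[[0,0,0,0,0,0],[0,0,0,0,0,0],[0,0,0,0,0,0],[0,0,0,0,0,0]]]' 0.02 25; python3 e.py;  python3 -m jog '[[[0,0,0,0,0,0.16],[0,0,0,0,0,0.16],[0,0,0,0,0,0.16],[0,0,0,0,0,0.16],[0,0,0,0,0,0.16],[0,0,0,0,0,0],[0,0,0,0,0,0]]]'; python3 e.py
```

```text
clock: 9.02
tool_pos: [0.5285, -0.3757, 0.1456]
eef_rot: [0.48, 0.877, 0.0, -0.0]
contact_force: [0.3, -0.8, 0.3]
opening: 0.681
finger_force: 0.0
clock: 9.52
tool_pos: [0.5302, -0.3749, 0.1459]
eef_rot: [0.48, 0.877, 0.001, 0.001]
contact_force: [2.8, 1.5, -0.3]
opening: 0.352
finger_force: 25.0
yaw cw -0.5700755396773108 red [ 0.36555525 -0.39374264  0.0145    ] blue [ 0.3408021  -0.39707316  0.0155    ]
orange cw needed 0.01735300020856108 black cw needed 0.9985299871610664 [ 0.30025297 -0.58178407 -0.04790091]
clock: 10.45
tool_pos: [0.5294, -0.3751, 0.1459]
eef_rot: [0.783, 0.622, 0.001, 0.0]
contact_force: [3.2, 2.1, 1.5]
opening: 0.355
finger_force: 25.0
yaw cw 0.2277003803826985 red [ 0.34592123 -0.39661316  0.0145    ] blue [ 0.33989229 -0.39723601  0.0155    ]
orange cw needed -0.005934814841653813 black cw needed 0.20529543584319576 [ 0.43589712 -0.64389195  0.00356281]
```

```bash
python3 -m jog '[[[0,0,0,0,0,0.1],[0,0,0,0,0,0.1],[0,0,0,0,0,0],[0,0,0,0,0,0]]]'; python3 e.py;  python3 -m jog '[[[0,0,0,0,0,0],[0,0,0,0,0,0],[0,0,0,0,0,0],[0,0,0,0,0,0]]]' 0.06; python3 -m jog '[[[0,0,-0.03,0,0,0],[0,0,-0.04,0,0,0],[0,0,-0.04,0,0,0],[0,0,0,0,0,0],[0,0,0,0,0,0]]]'; python3 e.py; python3 - <<'E'
from h import *
f=snap('top')['frame'][210:300,285:375];cv2.imwrite('pics/end.png',cv2.resize(f,(540,540),interpolation=cv2.INTER_NEAREST)[:,:,::-1])
E
```

```text
clock: 11.0
tool_pos: [0.5292, -0.375, 0.1458]
eef_rot: [0.841, 0.541, 0.001, -0.0]
contact_force: [3.6, 3.3, 2.1]
opening: 0.353
finger_force: 25.0
yaw cw 0.4274791499909502 red [ 0.34088767 -0.3971956   0.0145    ] blue [ 0.34070761 -0.39709777  0.0155    ]
orange cw needed -0.0063633227548574945 black cw needed 0.002610241787586176 [ 0.69125328 -0.64748939 -0.05141224]
clock: 11.55
tool_pos: [0.5281, -0.3761, 0.1456]
eef_rot: [0.842, 0.539, -0.0, -0.0]
contact_force: [0.1, 0.4, -0.1]
opening: 0.686
finger_force: 0.0
clock: 12.18
tool_pos: [0.5282, -0.3752, 0.2549]
eef_rot: [0.842, 0.54, -0.0, -0.001]
contact_force: [0.1, 0.3, 0.3]
opening: 0.677
finger_force: 0.0
yaw cw 0.43084401911590814 red [ 0.34088767 -0.3971956   0.0145    ] blue [ 0.34070761 -0.39709777  0.0155    ]
orange cw needed -0.0063633227548574945 black cw needed 0.002610241787586176 [-0.02868863  0.10351685 -0.01643284]
```

View pics/end.png

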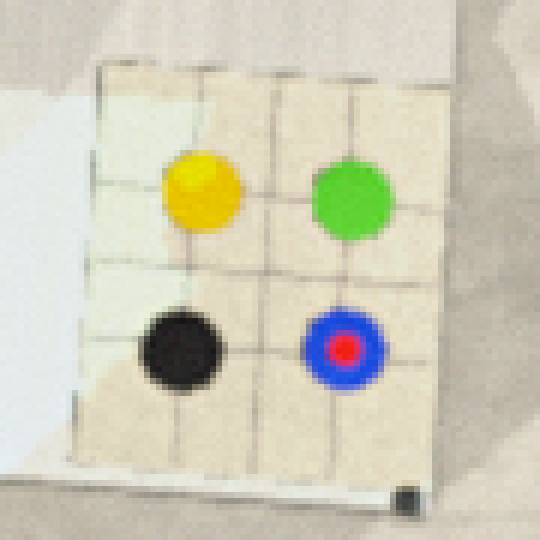

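The red spot sits at the centre of the blue disc (crop pixel (345,350)), and the gripper is clear of the knobs.

```bash
python3 -c "
from plant import *
print(finish_job())"
```

```text
the job is handed in; nothing more can be done
None
```

The red spot is centred on the blue disc, both screws are released with the gripper clear above them, and I handed the job in at about 12 s on the robot's clock.

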